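Peel the top drive tray off a sticking stack and show it to the scanner

ROBOT

A 6-joint arm with a two-finger parallel gripper is mounted at the origin on a cart in front of the work surface, level with it; the furniture and walls round the work are solid. World frame = base frame: x ahead of the robot, y to its left, z up, the work surface at z = 0. Lengths are in m, angles in rad, forces in N, time in s.
With the tool pointing down it reaches from about 0.325 to 0.925 m from the base axis. Payload 3.1 kg.
Tool frame: the origin (TCP) lies between the finger pads; the fingertips stand 22 mm ahead of it and the grasp point (between the pads) lies 3 mm ahead of it; z points along the fingers, y is the line along which they close (so a half turn about z gives the same grasp; the last joint's range is limited). The gripper opens to 85 mm and grips with 20 to 120 N. Pads are 22 mm wide; open, the fingers measure 114 mm over their backs; the gripper's body (76 mm by 85 mm) begins 54 mm behind the grasp point. The pads swing forward as they close: fully open they stand 13 mm farther back than shut.
Start: joints at [1.218, 0.217, 1.613, -0, 1.311, -0.112], TCP at [0.149, 0.607, 0.253] pointing down, gripper open.
Joint ranges: [-2.75, 2.75], [-0.78, 2.1], [0.31, 2.55], [-1.13, 4.27], [0.13, 2.63], [-2.58, 2.58]. Speed limits (rad/s): [2.79, 2.79, 3.14, 3.14, 3.14, 3.14].

INTERFACE

Orientations are given as a unit quaternion [w, x, y, z].
In Python, from bench import ctrl, vision, models gives the robot as it stands. The module is installed in compiled form; this text tells all that it offers.
- The arm moves only by the tool move_arm, never from a script. Its argument "deltas" is one flat list of numbers, 5 for each row, row after row: the shift along the tool's x, y, z in cm, then the turn about the tool's z in rad, then the finger opening in cm, from 0 to 8.54. In form: [dx, dy, dz, twist, jaw, dx, dy, dz, twist, jaw, ...]. A call has 1 to 20 rows; each row is the pose to reach, as a shift and turn from the pose commanded when the call began, along the tool's axes at that moment; what a row does not reach only later rows make up. A row lasts 1/12 s, in which the tool goes at most 41.7 mm and 7.16 degrees, less where a joint would pass 70% of its speed; a pose out of reach is approached as far as the arm can. A call with a gripper value outside its range is refused whole. The fingers move at their own pace and stop on an object; "squeeze" is the grip in N (left out, the last holds). Time passes only in rows, so rows that repeat a pose let the fingers close. It gives the time, the measured TCP pose, the force, the opening and the grip force at its end, in the units of the state.
- ctrl.get_state(): the state, without advancing time (a new reading comes with each control period).
- vision.capture(name): name is "side" or "top"; returns the picture (384x512x3 uint8, red, green, blue); there is no depth.
- vision.get_calibration(name): a dict with "fx", "fy", "cx", "cy" (pixels), "R" (3x3) and "t" (3): a world point X has camera coordinates R X + t. Camera axes: x right, y down, z forward; pixel columns grow to the right and rows downward; lengths in m; the calibration is good to about 2 mm. A picture is of the moment at which its call begins. get_calibration takes no time and is no camera call.
- ctrl.job_done(): hands the job in; it is judged then, once.
Trained networks look in the newest picture that a camera, given by its name, has taken for a name from the list of things; names that differ only in an ending like _2 or _b are one class to them, and where a whole thing is asked for, a point or a joint stands for the part that bears it (a point fixed in the world has none). Each returns a list of dicts, best first, with "conf" (0 to 1); they miss things now and then, are a little off and sometimes report something else, mostly with a low value. They report only what shows in the picture. A call takes as long as a camera call. They do not tell look-alikes from the thing itself.
- models.outline_of(target, camera): "pixels" (384x512 bool, what is visible of it).
- models.pinpoint(target, camera): "centre" ([x, y, z] in m, in world coordinates, good to about 4 mm: a listed point, or the origin of a listed thing).
The state is a dict: "time": time; "qpos": joint angles; "joint_velocities": joint speeds; "tau": joint torques, N m; "position": TCP position; "tcp_rot": TCP orientation; "contact_force": force on the tool from outside, world axes, zero at the start; "torque": the same for the moment, N m; "gripper_width": finger opening in m; "grasp_force": force on a finger pad.
Only numpy, scipy, OpenCV 4.12 (cv2) and the standard library are available. Lean on these libraries where they do the work, as an engineer would, in place of code of your own. Each camera call takes 0.05 s, during which the arm holds its last target. There are 200 camera calls.

TASK

The top tray of the small stack of formed drive trays is snapped into the one below: take it by the upright rib on its ear and peel it off, raising that corner a good 3 cm first while the opposite corner still sits in the stack, and leave the rest of the stack standing where it is. Then present the tray to the desktop scanner: hold it level, mouth up, with the middle of the tray over the middle of the scanner window and its underside about 10 cm above the glass, without touching the scanner or shifting the things lying around. Finish while still holding it there; do not put it down or let go.

Things in the scene. Friction and masses are not known exactly. Their poses are not given: they have to be found in the camera images.
- tray: Top tray, grey formed plastic, mouth up, 80 g. Origin: centre of its underside; z up, x along its long side. Flange 130 x 100 mm, top 24 mm above the origin. A shoulder under it (122 x 92 mm, underside 16 mm above the origin) rests on the stack's rim; the 110 x 80 mm well hangs 16 mm deep in the stack, 3 mm play all round. A flat ear with an upright grip rib sticks out at the +x, -y corner.
- tray_grip (a point): Middle of the tray's upright grip rib, at (75, -60, 40) mm in the tray's frame. Rib 10 mm thick, 30 mm long, rising from the ear (24 mm) to 50 mm above the tray's origin; its length runs along the tray's (+1, -1) diagonal in x, y, so it is pinched from above with the fingers closing along (+1, +1). Nothing else stands above the flange beside it.
- tray_far (a point): Corner of the tray's flange diagonally across from the ear, upper face, at (-65, 50, 24) mm in the tray's frame; the corner on which the tray turns when it is peeled.
- stack: The lower trays, stuck fast in one another, loose on the bench, 0.8 kg, grey. Origin: centre of the underside; axes as the tray's, whose origin sits 24 mm higher while nested. Rim 130 x 100 mm, 40 mm high; flat ears under the tray's ear. Sprung snap buttons at the middle of each side hold the tray: about 1 to 2 N each, free after about 4 mm of lift.
- scanner: Desktop presentation scanner, fixed: white block about 100 x 100 mm, 61 mm high, with a square glass window in a black bezel facing up. Origin: centre of its underside.
- scan_window (a point): Centre of the scanner's upward glass window, 61 mm above the bench.
- drive: Bystander: flat solid-state drive, 100 x 70 x 12 mm, loose on the bench; origin at the centre of its underside.
- tape: Bystander: roll of cream tape lying flat, 100 mm across, 25 mm high, loose; origin at the centre of its underside.
- driver: Bystander: screwdriver lying on the bench, 204 mm long, 28 mm thick, loose; origin at its middle, underside.
Mind the look-alikes: they are no part of the job. Of the things that look like the scanner, the larger one is meant.

How it is judged:
On the way:
1. the ear corner of the tray is raised at least 20 mm above its nested height while the opposite corner is still within 10 mm of its own (z of tray_grip in the frame of stack above 0.084 m and z of tray_far in the frame of stack below 0.058 m), for 0.2 s.
At the end, for the whole second after the job is handed in: Fingers hold the tray (over 1 N), at rest, mouth up, level within 0.2 rad, centre within 30 mm of the window centre in plan, underside 60 to 140 mm above it, touching neither stack nor scanner; the stack at rest within 30 mm of its start, upright within 0.05 rad (contact force between the fingers and tray above 1 N and horizontal distance between tray and scan_window below 0.03 m and z of tray in the frame of scan_window between 0.06 and 0.14 m and angle between tray's own z axis and vertical below 0.2 rad and linear speed of tray below 0.03 m/s and contact force between tray and stack below 0.1 N and contact force between tray and scanner below 0.1 N and distance of stack from where it was at the start of the episode below 0.03 m and angle between stack's own z axis and vertical below 0.05 rad and linear speed of stack below 0.02 m/s); the arm keeps its last pose, push and grip.
It fails at once if the rest of the stack is carried along or tipped (more than 40 mm, or 0.25 rad) (distance of stack from where it was at the start of the episode above 0.04 m or angle between stack's own z axis and vertical above 0.25 rad).
It fails at once if the scanner is touched with more than 1 N (contact force between any of the arm, the fingers, tray and scanner above 1 N).
It fails at once if a bystander is shifted more than 30 mm (distance of any of drive, tape, driver from where it was at the start of the episode above 0.03 m).
It also fails if it takes over 42 s, if anything falls off the work surface, if the arm or the gripper's body presses on something with over 40 N, if the wrist force passes 120 N, or if a joint passes its speed limit or range.

## Working session

There is one attempt and no reset: what is moved stays moved. The work goes in short steps, Python scripts to look and compute and a tool call to move; the robot and the scene stay as the last step left them, time stands still between calls to the robot, and variables do not carry over. Pictures are saved under pics/ and viewed, at most 10 in all, crops included, and the job is handed in when it is done.

Besides the shell and the picture viewer there is one more tool, called after ">>>" as a command line: name --argument value ..., lists and objects as JSON in quotes. move_arm: Moves the arm, as the interface text tells. Its arguments: {"type":"object","properties":{"deltas":{"type":"array","items":{"type":"number"}},"squeeze":{"type":"number"}},"required":["deltas"]}

```bash
mkdir -p pics
cat > h.py <<'E'
import numpy as np, cv2
from bench import ctrl, vision, models
def proj(n,X):
    c=vision.get_calibration(n);p=np.array(c["R"])@np.array(X)+np.array(c["t"])
    return np.array([c["fx"]*p[0]/p[2]+c["cx"],c["fy"]*p[1]/p[2]+c["cy"]])
E
python3 - <<'E'
from h import *
a=vision.capture("side");b=vision.capture("top")
cv2.imwrite("pics/side.png",a[:,:,::-1]);cv2.imwrite("pics/top.png",b[:,:,::-1])
for n in ["tray","tray_grip","tray_far","stack","scanner","scan_window","drive","tape","driver"]:
    for c in ["top","side"]:
        for d in models.pinpoint(n,c): print(n,c,round(d["conf"],2),np.round(d["centre"],3),proj(c,d["centre"]).round())
s=ctrl.get_state();print(s["time"],s["position"],s["tcp_rot"])
for n in ["side","top"]:
    c=vision.get_calibration(n);print(n,c["fx"],-np.array(c["R"]).T@c["t"],np.round(c["R"],2).tolist())
E
```

```text
tray top 0.77 [ 0.478 -0.08   0.021] [187. 220.]
tray side 0.75 [ 0.474 -0.081  0.027] [250. 260.]
tray_grip top 0.6 [ 0.529 -0.168  0.067] [218. 192.]
tray_grip side 0.67 [ 0.529 -0.162  0.064] [241. 217.]
tray_far top 0.72 [ 0.433 -0.014  0.05 ] [159. 239.]
tray_far side 0.68 [ 0.434 -0.017  0.046] [257. 283.]
tray_far side 0.38 [ 0.667 -0.275  0.   ] [211. 194.]
stack side 0.77 [ 0.472 -0.087  0.002] [252. 265.]
scanner top 0.84 [ 0.497 -0.516 -0.001] [357. 196.]
scanner top 0.75 [ 0.422 -0.362  0.001] [301. 231.]
scanner side 0.98 [ 0.501 -0.521 -0.   ] [295. 158.]
scanner side 0.89 [ 0.424 -0.364  0.001] [305. 194.]
scan_window top 0.7 [ 0.422 -0.359  0.064] [301. 228.]
scan_window side 0.9 [ 0.498 -0.515  0.041] [296. 148.]
scan_window side 0.57 [ 0.42  -0.361  0.062] [308. 178.]
drive top 0.86 [ 0.366 -0.21  -0.   ] [243. 260.]
drive side 0.92 [ 0.365 -0.202  0.   ] [311. 242.]
tape top 0.72 [ 0.665 -0.269  0.001] [254. 143.]
tape side 0.82 [ 0.667 -0.276  0.001] [212. 193.]
driver top 0.87 [ 0.662 -0.434 -0.   ] [317. 139.]
driver side 0.74 [ 0.665 -0.436  0.002] [235. 161.]
1.0 [0.14902465 0.60700196 0.25332813] [9.86725683e-06 1.20108454e-01 9.92760776e-01 2.54958016e-05]
side 356.739969445687 [0.28096875 0.37218528 0.6489529 ] [[-0.93, -0.36, -0.0], [-0.23, 0.62, -0.75], [0.27, -0.7, -0.66]]
top 474.953825213861 [ 0.27171246 -0.25500461  1.19330396] [[-0.1, -0.99, -0.0], [-0.97, 0.1, -0.21], [0.21, -0.02, -0.98]]
```

View pics/side.png

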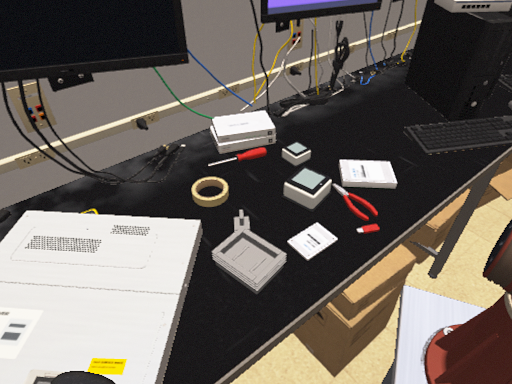

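View pics/top.png

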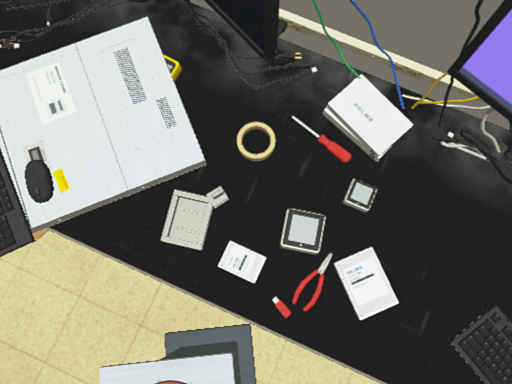

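The tray with the ear shows at top (187,220) / side (250,260). It is the only tray-like thing, though the white drive and boxes could be mistaken for it. Scanner look-alikes are the large one at top (302,230) / side (307,187) and the small one at top (360,195) / side (296,153), so I choose the large one. Next I'll check the crop and the height of the big white box.

```bash
cat >> h.py <<'E'
def tri(pt,ps):
    P=[];
    for n in ("top","side"):
        c=vision.get_calibration(n);K=np.array([[c["fx"],0,c["cx"]],[0,c["fy"],c["cy"]],[0,0,1]])
        P.append(K@np.c_[np.array(c["R"]),np.array(c["t"])])
    X=cv2.triangulatePoints(P[0],P[1],np.array(pt,float).reshape(2,1),np.array(ps,float).reshape(2,1))[:,0]
    return X[:3]/X[3]
E
python3 - <<'E'
from h import *
print("box corner",tri((205,162),(202,220)))
a=cv2.imread("pics/side.png");b=cv2.imread("pics/top.png")
A=cv2.resize(a[195:295,200:300],None,fx=4,fy=4,interpolation=2);B=cv2.resize(b[170:270,150:250],None,fx=4,fy=4,interpolation=2)
cv2.imwrite("pics/crop.png",np.hstack([B,A]))
E
```

```text
box corner [ 0.61763315 -0.13908346  0.04259548]
```

View pics/crop.png

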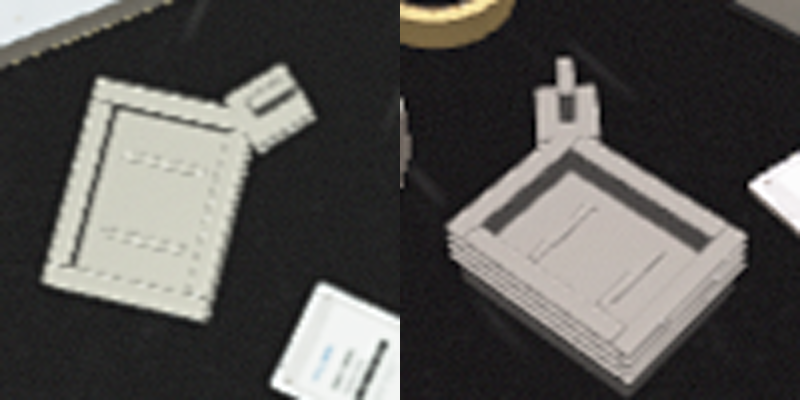

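The crop confirms the tray. The flange corners in the top view are about (174,190), (160,240) and (202,250). The upright rib sits on the ear at about (218,192) in top and (241,213) in side. I'll fit the pose from triangulated corners.

Run:
```python
from h import *
from scipy.optimize import least_squares
T=lambda x,y:(150+(x-1.5)/4,170+(y-1.5)/4); S=lambda x,y:(200+(x-401.5)/4,195+(y-1.5)/4)
obs=[((65,50,24),T(98,78),S(447,228)),((-65,50,24),T(42,283),S(622,352)),((-65,-50,24),T(208,320),S(747,236)),((65,-50,24),T(250,133),S(578,141))]
for o in obs: print(tri(o[1],o[2]).round(4))
def M(p,v):
    c,s=np.cos(p[3]),np.sin(p[3]);v=np.array(v)/1000
    return np.array([p[0]+c*v[0]-s*v[1],p[1]+s*v[0]+c*v[1],p[2]+v[2]])
def f(p): return np.concatenate([np.r_[proj("top",M(p,o[0]))-o[1],proj("side",M(p,o[0]))-o[2]] for o in obs])
r=least_squares(f,[.476,-.08,.025,-.33],loss="soft_l1");p=r.x
print(p,np.degrees(p[3]),r.fun.round(1))
print("grip",M(p,(75,-60,40)),"far",M(p,(-65,50,24)))
for n in("top","side"):print(n,[proj(n,M(p,v)).round(1).tolist() for v in((75,-60,50),(64.4,-49.4,50),(85.6,-70.6,50))])
for n in("top","side"):
  for q in models.outline_of("scanner",n):
    ys,xs=np.nonzero(q["pixels"]);print(n,q["conf"],xs.mean(),ys.mean(),cv2.boxPoints(cv2.minAreaRect(np.c_[xs,ys].astype(np.float32))).round().tolist())
```

```text
[ 0.5541 -0.058   0.0457]
[ 0.4321 -0.0162  0.0487]
[ 0.3992 -0.1137  0.0422]
[ 0.5122 -0.1481  0.0394]
[ 0.47617993 -0.08434424  0.02141597 -0.33541656] -19.21795335792632 [ 0.2 -0.1  0.5  0.  -0.1 -0.5  2.4  1.8 -1.8 -0.3  1.2  0.7  1.2 -4.9
 -1.4 -3.8]
grip [ 0.52725068 -0.16568783  0.06141597] far [ 0.4312603  -0.01573501  0.04541597]
top [[217.2, 192.8], [211.9, 196.0], [222.5, 189.6]]
side [[242.0, 213.8], [242.4, 218.4], [241.7, 209.4]]
top 0.76 358.9250334672021 195.50602409638554 [[341.0, 203.0], [352.0, 177.0], [377.0, 188.0], [366.0, 214.0]]
top 0.68 301.2701115678215 231.88079859072226 [[277.0, 248.0], [285.0, 207.0], [326.0, 215.0], [318.0, 256.0]]
side 0.69 306.659961064244 188.56002595717067 [[278.0, 196.0], [296.0, 160.0], [336.0, 180.0], [318.0, 216.0]]
```

>>> move_arm --deltas '[-5, -6, 0, 0.1, 5, -9, -10, 0, 0.2, 5, -12, -14, 0, 0.3, 5, -55.2, -66, 0, 0.88, 4, -55.2, -66, 0, 0.88, 4, -55.2, -66, 0, 0.88, 4, -55.2, -66, 0, 0.88, 4, -55.2, -66, 0, 0.88, 4, -55.2, -66, 0, 0.88, 4, -55.2, -66, 0, 0.88, 4, -55.2, -66, 0, 0.88, 4, -55.2, -66, 0, 0.88, 4, -55.2, -66, 0, 0.88, 4, -55.2, -66, 0, 0.88, 4, -55.2, -66, 0, 0.88, 4, -55.2, -66, 0, 0.88, 4, -55.2, -66, 0, 0.88, 4, -55.2, -66, 0, 0.88, 4, -55.2, -66, 0, 0.88, 4, -55.2, -66, 0, 0.88, 4]' --squeeze 20

```text
time: 2.77
position: [0.5164, -0.1434, 0.2535]
tcp_rot: [0.0, 0.532, 0.847, 0.0]
contact_force: [0.9, 1.5, 0.6]
gripper_width: 0.0399
grasp_force: 0.0
```

>>> move_arm --deltas '[0, 0, 5, 0, 4, 0, 0, 10, 0, 4, 0, 0, 12, 0, 4, 0, 0, 12, 0, 4, 0, 0, 12, 0, 4, 0, 0, 12, 0, 4]'

```text
time: 3.27
position: [0.5172, -0.1416, 0.1353]
tcp_rot: [0.001, 0.531, 0.847, 0.0]
contact_force: [0.2, 0.8, 1.6]
gripper_width: 0.0399
grasp_force: 0.0
```

Run:
```python
from h import *
a=vision.capture("side");b=vision.capture("top")
for c in("top","side"):
  for n in("tray_grip","tray_far"):
    for d in models.pinpoint(n,c)[:1]: print(n,c,round(d["conf"],2),np.round(d["centre"],4))
s=ctrl.get_state();print(s["position"],s["tcp_rot"],s["contact_force"],s["time"])
for n in("top","side"):print(proj(n,s["position"]+np.array([0,0,-.022])))
A=cv2.resize(a[140:260,180:300],(400,400),interpolation=2);B=cv2.resize(b[130:250,150:270],(400,400),interpolation=2)
cv2.imwrite("pics/c2.png",np.hstack([B,A])[:,:,::-1])
```

```text
tray_grip top 0.57 [ 0.5262 -0.1689  0.0662]
tray_grip side 0.91 [ 0.5298 -0.1637  0.0664]
tray_far side 0.67 [ 0.4313 -0.0167  0.0468]
[ 0.51719849 -0.14158489  0.13552201] [1.98987425e-03 5.31381656e-01 8.47130143e-01 3.11686204e-04] [ 0.4086406   0.94986904 -0.44759623] 3.5667
[205.48174544 194.20086154]
[241.39535428 208.39469843]
```

View pics/c2.png

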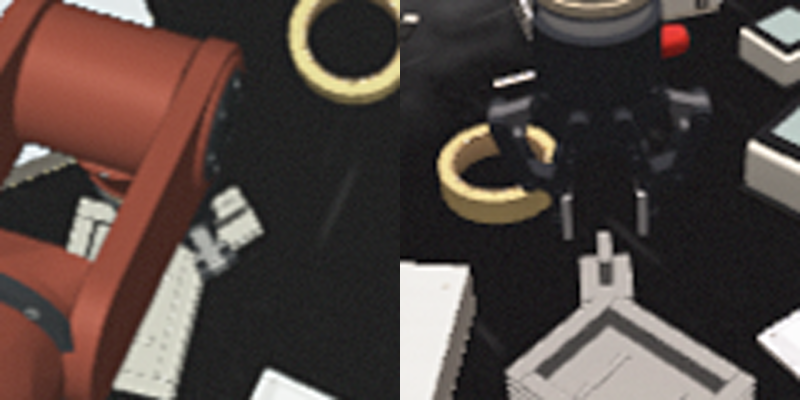

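The side view shows the fingers straddling the rib's line, at about (604,245) in the crop. They still have about 2.7 cm to go along the rib direction, so I'll shift and descend.

>>> move_arm --deltas '[-1.5, 0, 0, 0, 4, -2.7, -0.1, 0, 0, 4, -2.7, -0.1, 2, 0, 4, -2.7, -0.1, 3.5, 0, 4, -2.7, -0.1, 4.5, 0, 4, -2.7, -0.1, 5.0, 0, 4, -2.7, -0.1, 5.2, 0, 4, -2.7, -0.1, 5.2, 0, 4, -2.7, -0.1, 5.2, 0, 4]'

```text
time: 4.32
position: [0.5273, -0.1663, 0.0819]
tcp_rot: [0.001, 0.532, 0.847, 0.0]
contact_force: [0.6, -0.5, 0.9]
gripper_width: 0.04
grasp_force: 0.0
```

Run:
```python
from h import *
a=vision.capture("side");b=vision.capture("top")
s=ctrl.get_state();print(s["position"],s["contact_force"],s["time"])
A=cv2.resize(a[170:270,190:290],(400,400),interpolation=2);B=cv2.resize(b[150:250,160:260],(400,400),interpolation=2)
cv2.imwrite("pics/c3.png",np.hstack([B,A])[:,:,::-1])
```

```text
[ 0.52750922 -0.16627894  0.08230617] [0.02984663 0.07992635 0.22930719] 4.4167
```

View pics/c3.png

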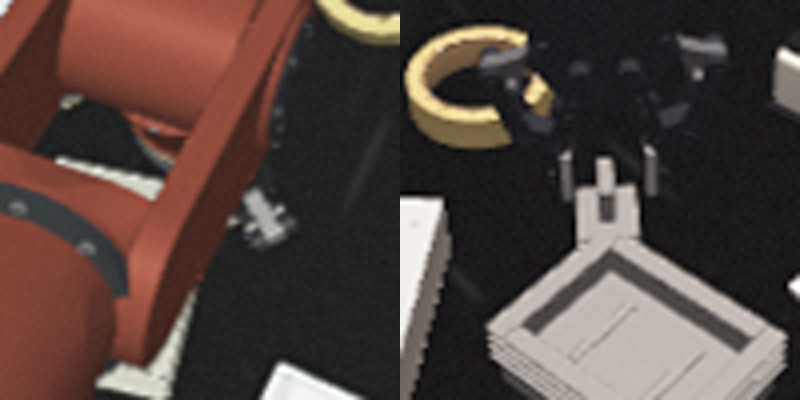

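The rib at crop (604,180) lies between the open fingers at (567,172) and (651,172). I'll go down the last 8 mm and close gently, so the rib can turn in the pads.

>>> move_arm --deltas '[0, 0, 0.4, 0, 4, 0, 0, 0.7, 0, 4, 0, 0, 0.7, 0, 4, 0, 0, 0.7, 0, 2, 0, 0, 0.7, 0, 1.2, 0, 0, 0.7, 0, 0.4, 0, 0, 0.7, 0, 0.4, 0, 0, 0.7, 0, 0.4, 0, 0, 0.7, 0, 0.4, 0, 0, 0.7, 0, 0.4, 0, 0, 0.7, 0, 0.4]' --squeeze 25

```text
time: 5.33
position: [0.527, -0.1658, 0.0744]
tcp_rot: [0.0, 0.532, 0.847, 0.0]
contact_force: [2.4, 0.7, -0.4]
gripper_width: 0.0096
grasp_force: 27.1
```

>>> move_arm --deltas '[0.05, 0, -0.2, 0, 0.4, 0.08, 0, -0.4, 0, 0.4, 0.12, 0, -0.6, 0, 0.4, 0.15, 0, -0.8, 0, 0.4, 0.2, 0, -1.0, 0, 0.4, 0.2, 0, -1.0, 0, 0.4, 0.2, 0, -1.0, 0, 0.4]'

```text
time: 5.92
position: [0.5263, -0.1644, 0.0851]
tcp_rot: [0.001, 0.531, 0.847, 0.0]
contact_force: [1.4, 0.5, 0.1]
gripper_width: 0.0098
grasp_force: 26.9
```

```bash
cat >> h.py <<'E'
def look():
    vision.capture("side");vision.capture("top")
    for n in("tray_grip","tray_far","tray","stack"):
        for c in("side","top"):
            for d in models.pinpoint(n,c)[:1]: print(n,c,round(d["conf"],2),np.round(d["centre"],4))
    s=ctrl.get_state();print(s["position"],s["contact_force"],s["torque"],s["gripper_width"],s["grasp_force"],s["time"])
E
python3 -c "
from h import *
look()"
```

```text
tray_grip side 0.82 [ 0.5247 -0.1607  0.0747]
tray_far side 0.67 [ 0.4336 -0.0128  0.0461]
tray_far top 0.3 [ 0.6604 -0.4346  0.    ]
tray side 0.56 [ 0.4732 -0.0837  0.0304]
stack side 0.78 [ 0.4714 -0.0844  0.0015]
[ 0.5263369  -0.16447312  0.08475852] [ 2.2255505  -0.16104336  3.14415588] [ 0.08062206 -0.38756621 -0.13014813] 0.00923090521968431 27.136534452438354 6.4167
```

The ear is up about 1 cm, with the far corner and the stack still in place. I'll peel on to 3 cm.

>>> move_arm --deltas '[0.1, 0, -0.4, 0, 0.4, 0.18, 0, -0.8, 0, 0.4, 0.28, 0, -1.2, 0, 0.4, 0.38, 0, -1.6, 0, 0.4, 0.5, 0, -2.1, 0, 0.4, 0.5, 0, -2.1, 0, 0.4, 0.5, 0, -2.1, 0, 0.4, 0.5, 0, -2.1, 0, 0.4]'

```text
time: 7.08
position: [0.5227, -0.1593, 0.1049]
tcp_rot: [-0.001, 0.531, 0.847, -0.0]
contact_force: [-0.5, -0.3, -0.9]
gripper_width: 0.0092
grasp_force: 26.6
```

```bash
python3 -c "
from h import *
look()
a=vision.capture('side');cv2.imwrite('pics/c4.png',cv2.resize(a[170:310,180:340],(800,600))[:,:,::-1])"
```

```text
tray_grip side 0.64 [ 0.5225 -0.1572  0.0956]
tray_grip top 0.39 [ 4.198e-01 -3.640e-01 -2.000e-04]
tray_far side 0.55 [ 0.4278 -0.0107  0.0532]
tray_far top 0.54 [ 0.4203 -0.3601  0.0632]
tray side 0.74 [ 0.4727 -0.0829  0.0456]
stack side 0.68 [ 0.4748 -0.0865  0.0025]
stack top 0.48 [ 4.772e-01 -8.090e-02  1.000e-04]
[ 0.5236035  -0.15964481  0.1052342 ] [-0.34476755  0.55348598 -0.74089388] [-0.05163366 -0.00142737 -0.04616487] 0.009485552086539652 26.596274077892303 7.5833
```

View pics/c4.png

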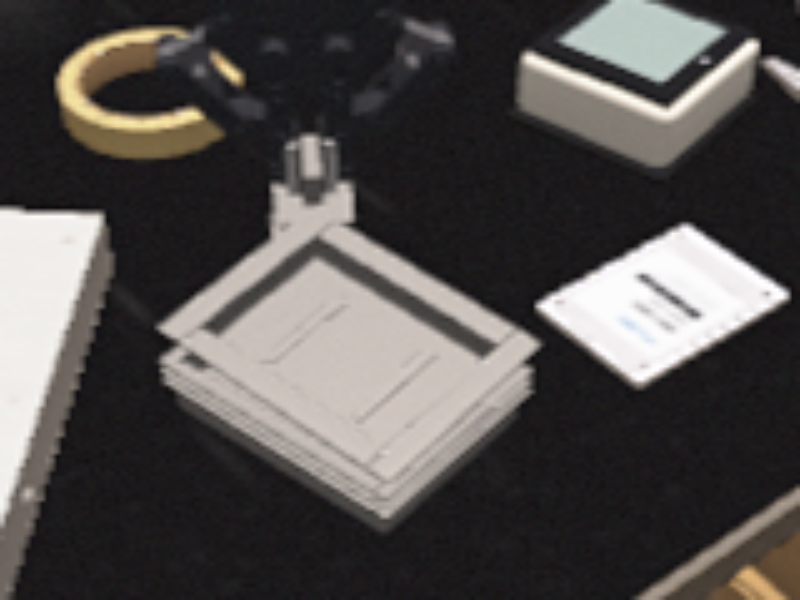

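The tray is peeled: ear up about 3 cm, far corner at crop (390,480) still in the stack, tilt about 0.13 rad, stack unmoved. I'll lower 6 mm so the far corner settles and the tray levels slightly, then tighten and lift clear.

>>> move_arm --deltas '[-0.1, 0, 0.3, 0, 0.4, -0.15, 0, 0.6, 0, 0.4, -0.15, 0, 0.6, 0, 0.4, -0.15, 0, 0.6, 0, 0.4, -0.15, 0, 0.6, 0, 0.4]'

```text
time: 8.05
position: [0.5242, -0.161, 0.0991]
tcp_rot: [-0.0, 0.532, 0.847, -0.0]
contact_force: [0.5, -0.6, -0.7]
gripper_width: 0.0094
grasp_force: 26.6
```

>>> move_arm --deltas '[0, 0, 0, 0, 0.3, 0, 0, 0, 0, 0.3, 0, 0, 0, 0, 0.3, 0, 0, 0, 0, 0.3]' --squeeze 70

```text
time: 8.38
position: [0.5243, -0.161, 0.0993]
tcp_rot: [0.0, 0.531, 0.847, -0.0]
contact_force: [-0.2, 0.0, -0.8]
gripper_width: 0.0084
grasp_force: 71.6
```

>>> move_arm --deltas '[0, 0, -0.5, 0, 0.3, 0, 0, -1.5, 0, 0.3, 0, 0, -3, 0, 0.3, 0, 0, -5, 0, 0.3, 0, 0, -7, 0, 0.3, 0, 0, -9, 0, 0.3, 0, 0, -10.5, 0, 0.3, 0, 0, -11, 0, 0.3, 0, 0, -11, 0, 0.3, 0, 0, -11, 0, 0.3]'

```text
time: 9.22
position: [0.5242, -0.1609, 0.2094]
tcp_rot: [0.0, 0.532, 0.847, 0.0]
contact_force: [-0.3, 0.3, -2.1]
gripper_width: 0.0084
grasp_force: 71.7
```

```bash
python3 -c "
from h import *
look()
a=vision.capture('side');cv2.imwrite('pics/c5.png',cv2.resize(a[130:310,180:340],(533,600))[:,:,::-1])"
```

```text
tray_grip side 0.85 [ 0.5259 -0.1599  0.1979]
tray_grip top 0.92 [ 0.5237 -0.1623  0.2021]
tray_far side 0.64 [ 0.4268 -0.0143  0.1587]
tray side 0.81 [ 0.473  -0.0849  0.1485]
tray top 0.55 [ 0.4785 -0.0829  0.1439]
stack side 0.73 [ 0.474  -0.0859  0.0034]
stack top 0.59 [ 4.767e-01 -7.790e-02  1.000e-04]
[ 0.52416631 -0.16092656  0.20894055] [-0.26342181  0.38698432 -0.95250042] [-0.08738854 -0.03346601  0.03349083] 0.008421923491046233 71.72859907150269 9.7167
```

View pics/c5.png

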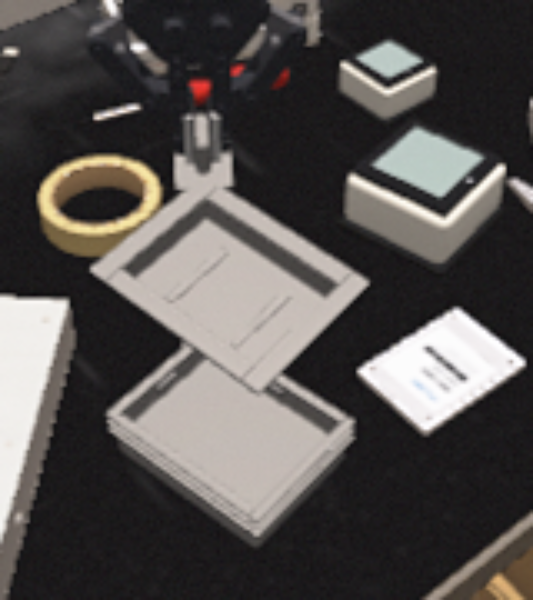

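The tray hangs free above the standing stack, its corners at crop (92,268), (260,390) and (368,285), tilted slightly ear-up. I'll measure the tilt.

Run:
```python
from h import *
from scipy.optimize import least_squares
from scipy.spatial.transform import Rotation as R
S=lambda x,y:np.array([180+x/3.333-.35,130+y/3.333-.35])
obs=[((65,50,24),S(92,268)),((-65,50,24),S(260,391)),((-65,-50,24),S(369,285)),((65,-50,24),S(208,186))]
g=np.array([75,-60,40])/1000
def M(p,v):
    r=R.from_euler("z",-.335+p[4])*R.from_rotvec(np.array([1,1,0])/2**.5*p[0])
    return p[1:4]+r.apply(np.array(v)/1000-g)
f=lambda p:np.r_[np.concatenate([proj("side",M(p,o[0]))-o[1] for o in obs]),(p[1:4]-[.524,-.161,.200])/.003,p[4]/.05]
r=least_squares(f,[-.1,.524,-.161,.2,0]);print(r.x,r.fun.round(1)); print("centre",M(r.x,(0,0,0)))
q=models.pinpoint("scan_window","side");print([(d["conf"],d["centre"]) for d in q])
```

```text
[-0.06887915  0.52220305 -0.15958841  0.19521629 -0.01672885] [-0.9  0.7 -0.5  0.1  1.5 -0.3 -0.3 -1.6 -0.6  0.5 -1.6 -0.3]
centre [ 0.47371787 -0.08012615  0.14874117]
[(0.8, [0.4202, -0.3638, 0.0604]), (0.59, [0.4982, -0.5147, 0.0413]), (0.29, [0.4736, -0.0826, 0.1458])]
```

Tilt is about 0.07–0.14 rad and within limits. Next I'll carry it to the scanner.

>>> move_arm --deltas '[-0.3, -0.2, -0.5, 0, 0.3, -1.1, -0.8, -1.2, 0, 0.3, -2.4, -1.8, -1.8, 0, 0.3, -4, -3, -2, 0, 0.3, -5.8, -4.3, -2, 0, 0.3, -7.6, -5.6, -2, 0, 0.3, -9.4, -7, -2, 0, 0.3, -11.2, -8.3, -2, 0, 0.3, -13, -9.6, -2, 0, 0.3, -14.8, -11, -2, 0, 0.3, -16.6, -12.3, -2, 0, 0.3, -18.4, -13.6, -2, 0, 0.3, -20, -14.8, -2, 0, 0.3, -21.2, -15.7, -2, 0, 0.3, -22.1, -16.4, -2, 0, 0.3, -22.6, -16.8, -2, 0, 0.3, -22.8, -16.9, -2, 0, 0.3, -22.8, -16.9, -2, 0, 0.3, -22.8, -16.9, -2, 0, 0.3, -22.8, -16.9, -2, 0, 0.3]'

```text
time: 11.48
position: [0.4716, -0.4388, 0.2292]
tcp_rot: [-0.0, 0.531, 0.847, 0.0]
contact_force: [-0.9, 0.2, 0.4]
gripper_width: 0.0084
grasp_force: 71.7
```

```bash
python3 -c "
from h import *
look()
a=vision.capture('side');b=vision.capture('top');cv2.imwrite('pics/c6.png',np.hstack([cv2.resize(a[90:290,180:380],(400,400)),cv2.resize(b[130:290,210:370],(400,400))])[:,:,::-1])
for n in('side','top'):
  print(n,[proj(n,X).round() for X in ([.421,-.361,.061],[.421,-.361,.167])])"
```

```text
tray_grip side 0.82 [ 0.4728 -0.4387  0.2202]
tray_grip top 0.64 [ 0.4688 -0.4445  0.2205]
tray_far side 0.77 [ 0.3767 -0.2903  0.1769]
tray_far top 0.7 [ 6.639e-01 -2.698e-01 -1.000e-04]
tray side 0.65 [ 0.4212 -0.3626  0.1683]
stack side 0.81 [ 0.4737 -0.0882  0.0013]
stack top 0.94 [ 0.4768 -0.0801 -0.0021]
[ 0.47132889 -0.439777    0.22933266] [ 0.3366634  -0.30687133 -1.31032371] [-0.03767834 -0.01757684  0.0343079 ] 0.008025410574137769 71.65965557098389 11.9833
side [array([308., 178.]), array([312., 144.])]
top [array([302., 228.]), array([306., 222.])]
```

View pics/c6.png

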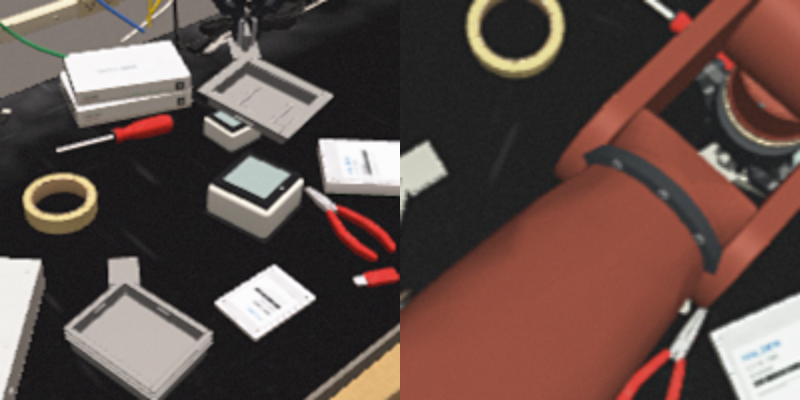

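The tray is held about 107 mm above the large scanner's window and centred within a few mm. Tilt is at most 0.14 rad, because the far corner could not have gone below its nested height when the ear was 25 mm up. The stack and bystanders haven't moved, so I'm handing in.

```bash
python3 -c "
from h import *
print(ctrl.job_done())"
```

```text
the job is handed in; nothing more can be done
None
```

I peeled the top tray off by its rib (ear corner raised about 3 cm first) and handed the job in still holding it about 10.7 cm above the larger scanner's window, centred to within a few mm and tilted no more than about 0.14 rad; the stack and the things lying around look unmoved, but no verdict came back.

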